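# Close a mineral drawer past its spring catch

## Robot

A 6-joint arm with a two-finger parallel gripper is mounted at the origin on the work surface. World frame = base frame: x ahead of the robot, y to its left, z up, the work surface at z = 0. Lengths are in m, angles in rad, forces in N, time in s.
With the tool pointing down it reaches from about 0.25 to 0.85 m from the base axis. Payload 12.5 kg.
Tool frame: the origin (TCP) lies midway between the tips of the shut fingers; the grasp point (between the pads) lies env.grasp_offset behind it (env.grasp_offset is the distance from the TCP to the grasp point, in m); z points along the fingers, y is the line along which they close (so a half turn about z gives the same grasp; the last joint's range is limited). The gripper opens to 93 mm and grips with 3 to 60 N. Pads are 15 mm wide; open, the fingers measure 128 mm over their backs; the gripper's body (75 mm by 188 mm) begins 65 mm behind the grasp point.
Start: joints at [1.134, 0.351, 1.652, -0, 1.139, -0.085], TCP at [0.189, 0.516, 0.219] pointing down, gripper open.
Joint ranges: [-2.75, 2.75], [-0.79, 2.1], [0.01, 2.65], [-1.57, 4.71], [0.07, 3.14], [-2.87, 2.87]. Speed limits (rad/s): [2.22, 2.22, 2.79, 3.14, 3.14, 3.14].

## Interface

Orientations are given as [roll, pitch, yaw] about the fixed x, y, z axes, in that order (R = Rz(yaw) Ry(pitch) Rx(roll)).
In Python, from plant import env gives the robot as it stands. The module is installed in compiled form; this text tells all that it offers.
- The arm moves only by the tool jog_arm, never from a script. Its argument "rows" is a list of rows, each a list of 7 numbers: the turn, a rotation vector about the tool's x, y, z in rad, then the shift along the tool's x, y, z in m, then the closure in counts, from 0 (fully open) to 255 (shut). A call has 1 to 5 rows; each row is the pose to reach, as a shift and turn from the pose commanded when the call began, along the tool's axes at that moment; what a row does not reach only later rows make up. A row lasts 1/12 s, in which the tool goes at most 41.7 mm and 7.16 degrees, less where a joint would pass 70% of its speed; a pose out of reach is approached as far as the arm can. A call with a gripper value outside its range is refused whole. The fingers move at their own pace and stop on an object; the grip force is fixed at half the most. Time passes only in rows, so rows that repeat a pose let the fingers close. It gives the time, the measured TCP pose, the force, the opening and the grip force at its end, in the units of the state.
- env.observe(): the state, without advancing time (a new reading comes with each control period).
- env.read_camera(name): name is "scene" or "side" or "wrist"; returns (picture, depth): 384x512x3 uint8, blue, green, red; 384x512 float32, m along the optical axis (not along the pixel's ray), 0 where there is no reading.
- env.camera_params(name): a dict with "fx", "fy", "cx", "cy" (pixels), "rvec" (rotation vector, rad) and "tvec" (3), from world to camera coordinates, as OpenCV has them; the wrist camera has in their place "T_tool_cam" (4x4, takes a point from camera to tool coordinates, whose origin is the TCP and whose axes are the flange's). Camera axes: x right, y down, z forward; pixel columns grow to the right and rows downward; lengths in m; the calibration is good to about 2 mm. A picture is of the moment at which its call begins: read the wrist's pose just before it. camera_params takes no time and is no camera call.
- env.finish_job(): hands the job in; it is judged then, once.
The state is a dict: "clock": time; "qpos": joint angles; "qd": joint speeds; "joint_efforts": joint torques, N m; "ee_pos": TCP position; "eef_rot": TCP orientation; "wrist_force": force on the tool from outside, world axes, zero at the start; "ft_torque": the same for the moment, N m; "gripper_width": finger opening in m; "grasp_force": force on a finger pad.
Only numpy, scipy, OpenCV 4.12 (cv2) and the standard library are available. Lean on these libraries where they do the work, as an engineer would, in place of code of your own. Each camera call takes 0.05 s, during which the arm holds its last target. There are 200 camera calls.

## Task

Set the tall boxed mineral gently into the one empty cell of the open specimen drawer, standing upright on its base. Then push the drawer into its case until the spring catch on top clicks down in front of it and holds it shut, feeling for the click: do not ram the drawer against its stop. Leave the other things on the table where they are.

Things in the scene. Friction and masses are not known exactly. Their poses are not given: they have to be found in the camera images.
- tall_box: The boxed mineral: a square plastic box 34 x 34 mm and 40 mm tall, black base, clear lid, a mineral inside; about 50 g. The only tall cube-like box; all other specimen boxes are flat (12 to 18 mm). Origin: centre of its underside; z up, x and y square to its sides.
- drawer: Loose light-wood drawer in its case, 0.4 kg; its front face starts 78 to 94 mm in front of the case's front edge. Origin: middle of the lower edge of its front face; x points into the case (closing), z up. Front board 170 wide (y), 56 high, 12 thick; 240 long; floor 5 thick; sides 22 high. 4 rows of 3 cells, dividers 18 high; all but one hold flat clear boxes (tops 17 mm above the underside).
- cell (a point): Centre of the floor of the one empty cell: front row, -y side of the drawer. The cell is 49 (y) by 52 mm (x); axes as the drawer's. 26 mm in front of this point is the inner face of the front board, which stands 51 mm above the cell's floor.
- pull (a point): Centre of the front face of the drawer's steel pull: a block 48 mm wide (y), 18 high, standing 26 mm out from the middle of the front board, its centre 29 mm above the drawer's underside (35 mm above the table). Axes as the drawer's. It can be pinched or pushed; pushed at its middle the drawer runs true. The drawer slides with 1 to 4 N until the catch is met.
- case: Fixed low wooden case the drawer slides into: 250 deep, 191 wide, 75 high, base 6 thick. Origin: middle of its lower front edge; x points in. A steel strip on top carries the catch (85 mm high, 93 lifted) and the rigid stop behind the drawer. Set by hand, so the shut place differs: the catch clicks with the drawer's front face 20 to 2 mm in front of the case's front edge; the stop is 2 mm on.
- catch (a joint): Lift (rad) of the catch: a sprung steel strap, 22 mm wide, its ramped nose hanging before the drawer opening. 0 at rest. The front board lifts it to about 0.09 from some 25 mm before home (4 to 12 N), then it drops to 0 in front of the board and bars the way back. Rubber buffers resist the last 4 mm: 7 to 13 N of push at the click, then 1.2 N more per mm, then the rigid stop. Over 18 N is ramming.
- flat_box_a: Bystander: flat clear specimen box 58 x 44 x 18 mm near the tall box. Origin: centre of its underside.
- flat_box_b: Bystander: flat clear specimen box 44 x 58 x 18 mm near the tall box. Origin: centre of its underside.
- loupe: Bystander: folding steel loupe, 66 x 26 x 14 mm, left of the case. Origin: under its lens.
- rock: Bystander: grey hand specimen, 66 mm across, 45 mm tall, left of the case. Origin: centre of its underside.
- tweezers: Bystander: steel tweezers 130 mm long, 10 mm high, on the left. Origin: under the middle.

How it is judged:
On the way, in this order (a step that is already met when the one before it is completed fails the run):
1. the tall box stands released in the empty cell (horizontal distance between tall_box and cell below 0.014 m and z of tall_box in the frame of drawer below 0.009 m and angle between tall_box's own z axis and vertical below 0.12 rad and contact force between the fingers and tall_box below 0.1 N), for 0.2 s.
2. the drawer's front board has passed under the catch, which has clicked down in front of it (x of drawer in the frame of case above -0.0225 m and value of joint catch below 0.015 rad), for 0.2 s.
At the end, for the whole second after the job is handed in: The drawer is shut and at rest: its front face less than 22.5 mm in front of the case's front edge and the catch down (under 0.015 rad) in front of it; the tall box stands upright (within 0.12 rad) on the floor of its cell, within 14 mm of the cell's centre (all of step 2 and linear speed of drawer below 0.01 m/s and horizontal distance between tall_box and cell below 0.014 m and z of tall_box in the frame of drawer below 0.009 m and angle between tall_box's own z axis and vertical below 0.12 rad); the robot touches nothing.
It fails at once if the drawer is rammed: it presses on the rigid stop behind it with more than 10 N (contact force between drawer and rear_stop above 10 N).
It fails at once if the boxed mineral is dropped from a height or pressed hard into the drawer: more than 25 N (contact force between tall_box and drawer above 25 N).
It fails at once if a bystander is moved by more than 30 mm (distance of any of flat_box_a, flat_box_b, loupe, rock, tweezers from where it was at the start of the episode above 0.03 m).
It also fails if it takes over 70 s, if anything falls off the work surface, if the arm or the gripper's body presses on something with over 40 N, if the wrist force passes 120 N, or if a joint passes its speed limit or range.

## Working session

There is one attempt and no reset: what is moved stays moved. The work goes in short steps, Python scripts to look and compute and a tool call to move; the robot and the scene stay as the last step left them, time stands still between calls to the robot, and variables do not carry over. Pictures are saved under pics/ and viewed, at most 10 in all, crops included, and the job is handed in when it is done.

Besides the shell and the picture viewer there is one more tool, called after "Request:" by a JSON object that holds its "op" and its "data", one argument or row to a line. jog_arm: Moves the arm, as the interface text tells. Its arguments: {"type":"object","properties":{"rows":{"type":"array","items":{"type":"array","items":{"type":"number"}}}},"required":["rows"]}

```bash
mkdir -p pics; cat > h.py <<'E'
import numpy as np, cv2
from scipy.spatial.transform import Rotation as R
from plant import env
def cam(name):
    s=env.observe(); p=env.camera_params(name); im,d=env.read_camera(name)
    if name=="wrist":
        T=np.eye(4); T[:3,:3]=R.from_euler('xyz',s['eef_rot']).as_matrix(); T[:3,3]=s['ee_pos']; T=T@np.array(p['T_tool_cam'])
    else:
        Rm=cv2.Rodrigues(np.array(p['rvec'],float))[0]; T=np.eye(4); T[:3,:3]=Rm.T; T[:3,3]=-Rm.T@np.array(p['tvec'],float).ravel()
    return im,d,p,T
def ray(p,T,u,v,z):
    r=T[:3,:3]@np.array([(u-p['cx'])/p['fx'],(v-p['cy'])/p['fy'],1]); return T[:3,3]+r*(z-T[2,3])/r[2]
def cloud(d,p,T):
    v,u=np.mgrid[:d.shape[0],:d.shape[1]]
    c=np.stack([(u-p['cx'])/p['fx']*d,(v-p['cy'])/p['fy']*d,d],-1)
    w=c@T[:3,:3].T+T[:3,3]; w[d==0]=np.nan; return w
E
python3 - <<'E'
from h import *
s=env.observe(); print({k:np.round(v,3) for k,v in s.items()}, env.grasp_offset)
ims=[]
for n in ("scene","side"):
    im,d,p,T=cam(n); np.savez(n,im=im,d=d,T=T,k=[p[k] for k in('fx','fy','cx','cy')]); ims.append(im); print(n,T.round(3))
    cv2.imwrite(f'pics/{n}.png',cv2.resize(im,(800,600)))
E
```

```text
{'clock': np.float64(0.0), 'qpos': array([ 1.134,  0.351,  1.652,  0.   ,  1.139, -0.085]), 'qd': array([ 0.001, -0.001, -0.   ,  0.001,  0.   ,  0.001]), 'joint_efforts': array([ 1.0000e-03, -4.9732e+01, -2.8526e+01,  7.0000e-02,  2.6000e-02,
       -0.0000e+00]), 'ee_pos': array([0.189, 0.516, 0.218]), 'eef_rot': array([-3.14, -0.  ,  2.79]), 'wrist_force': array([-0.536,  0.418,  0.437]), 'ft_torque': array([-0.021,  0.06 , -0.024]), 'grasp_force': np.float64(0.0), 'gripper_width': np.float64(0.093)} 0.0188
scene [[ 0.311  0.8   -0.512  1.062]
 [ 0.95  -0.269  0.157 -0.15 ]
 [-0.012 -0.536 -0.844  0.957]
 [ 0.     0.     0.     1.   ]]
side [[-0.899 -0.34   0.276  0.197]
 [-0.437  0.704 -0.559  0.634]
 [-0.004 -0.624 -0.782  0.952]
 [ 0.     0.     0.     1.   ]]
```

View pics/scene.png

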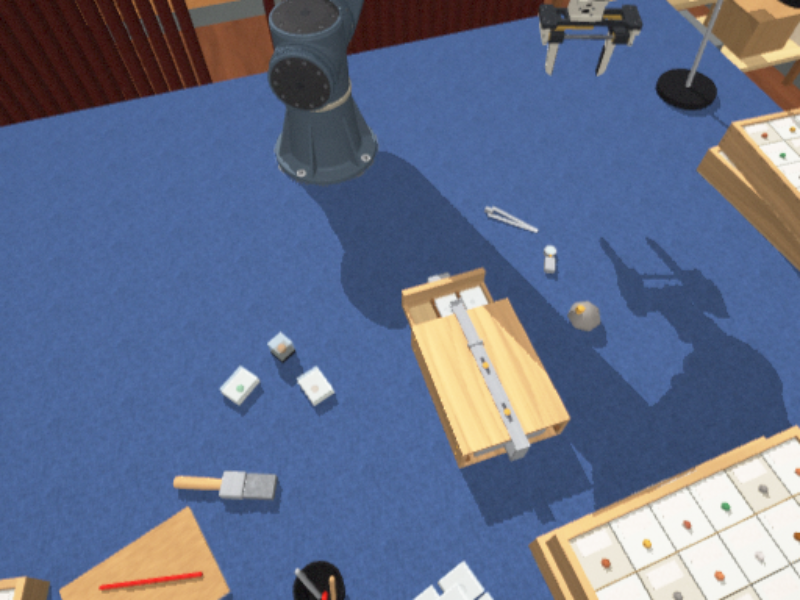

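View pics/side.png

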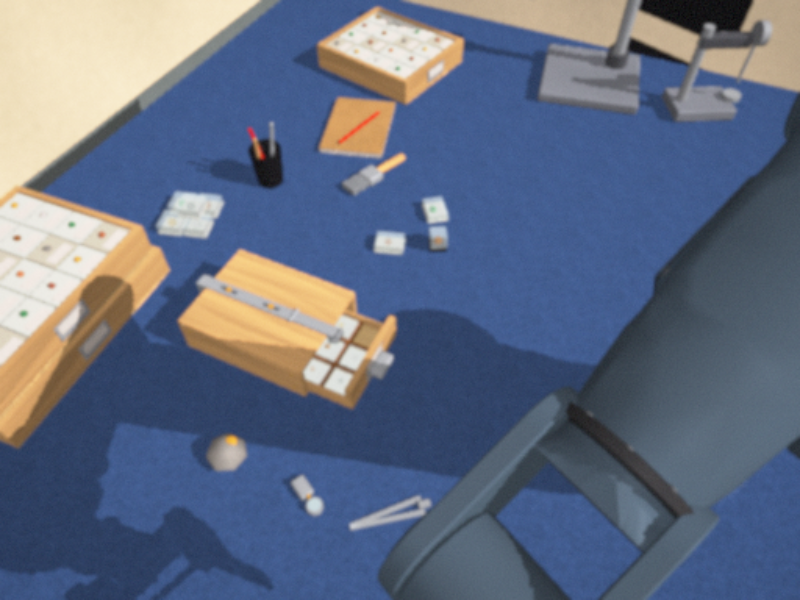

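The scene view shows the tall box at about (281,347), with flat boxes at (240,386) and (315,386). The drawer's front board runs from (404,293) to (485,271), and the empty cell is behind it at about (422,308). The side view agrees.

```bash
python3 - <<'E'
from h import *
for n,boxes in (("scene",dict(tall=(170,208,190,232),fa=(138,230,170,262),fb=(186,230,216,262),drw=(250,165,380,305))),("side",dict(tall=(270,142,290,162),drw=(110,155,260,265)))):
    f=np.load(n+'.npz'); d=f['d'];p=dict(zip(('fx','fy','cx','cy'),f['k']));T=f['T'];w=cloud(d,p,T)
    for k,(a,b,c,e) in boxes.items():
        q=w[b:e,a:c].reshape(-1,3); q=q[~np.isnan(q[:,0])]
        if k!='drw':
            zt=np.percentile(q[:,2],99); lo=.6*zt; t=q[q[:,2]>lo]
            r=cv2.minAreaRect((t[t[:,2]>zt-.008][:,:2]*1000).astype(np.float32)); print(n,k,'ztop',zt.round(4),'mean',t.mean(0).round(4),r)
        else:
            for nm,l,h in(("case top",.070,.079),("board top",.057,.066)):
                t=q[(q[:,2]>l)&(q[:,2]<h)]; m=np.median(t,0); t=t[np.linalg.norm(t[:,:2]-m[:2],axis=1)<.25]
                r=cv2.minAreaRect((t[:,:2]*1000).astype(np.float32)); print(n,nm,len(t),t.mean(0).round(3),r, cv2.boxPoints(r).round(0).tolist())
E
```

```text
scene tall ztop 0.0432 mean [ 0.5265 -0.2183  0.0379] ((523.8171997070312, -218.84490966796875), (34.99789810180664, 33.198768615722656), 28.098125457763672)
scene fa ztop 0.0209 mean [ 0.5705 -0.3087  0.0178] ((569.8544921875, -308.7207946777344), (45.32878875732422, 57.40022277832031), 38.879268646240234)
scene fb ztop 0.0209 mean [ 0.6149 -0.1768  0.0178] ((614.2940063476562, -176.68563842773438), (57.62709045410156, 43.047454833984375), 18.63265609741211)
scene case top 5956 [0.721 0.113 0.075] ((709.575927734375, 114.77114868164062), (295.0370788574219, 191.59585571289062), 0.41536879539489746) [[561.0, 209.0], [563.0, 18.0], [858.0, 20.0], [856.0, 212.0]]
scene board top 256 [0.527 0.101 0.061] ((581.0224609375, 55.90611267089844), (139.14964294433594, 301.2438049316406), 52.50442886352539) [[419.0, 92.0], [658.0, -91.0], [743.0, 19.0], [504.0, 203.0]]
side tall ztop 0.0427 mean [ 0.5223 -0.213   0.0379] ((523.21240234375, -216.57781982421875), (33.46381759643555, 34.91496658325195), 30.161651611328125)
side case top 4663 [0.707 0.123 0.076] ((710.131591796875, 115.83490753173828), (294.164306640625, 194.2813720703125), 0.5457876920700073) [[562.0, 212.0], [564.0, 17.0], [858.0, 20.0], [856.0, 214.0]]
side board top 386 [0.544 0.141 0.062] ((623.1473388671875, 117.11058044433594), (253.52171325683594, 191.15866088867188), 0.8204329013824463) [[495.0, 211.0], [498.0, 20.0], [751.0, 23.0], [749.0, 214.0]]
```

```bash
cat >> h.py <<'E'
def ax(yaw): return np.array([[np.cos(yaw),np.sin(yaw),0],[np.sin(yaw),-np.cos(yaw),0],[0,0,-1]])
def plan(tgt,yaw,n=1,start=None):
    s=env.observe(); p=np.array(s['ee_pos']) if start is None else np.array(start[0]); y=s['eef_rot'][2] if start is None else start[1]
    dy=(yaw-y+np.pi)%(2*np.pi)-np.pi; dp=(np.array(tgt)-p)/n
    for i in range(n): print('turn z %.3f'%(-dy/n),'shift',(ax(y+i*dy/n)@dp).round(4))
E
python3 - <<'E'
from h import *
plan((.5235,-.2175,.219),.506,4)
for n in("scene","side"):
    f=np.load(n+'.npz'); d=f['d'];p=dict(zip(('fx','fy','cx','cy'),f['k']));T=f['T'];q=cloud(d,p,T).reshape(-1,3);q=q[~np.isnan(q[:,0])]
    q=q[(q[:,1]>0)&(q[:,1]<.23)&(q[:,0]>.42)&(q[:,0]<.9)]
    b=q[(q[:,2]>.056)&(q[:,2]<.068)&(q[:,0]<.56)]
    print(n,'board',np.percentile(b,[1,5,50,95,99],axis=0).round(4).tolist(), cv2.minAreaRect((b[:,:2]*1000).astype(np.float32)))
    pl=q[(q[:,2]>.03)&(q[:,2]<.047)&(q[:,0]<.515)&(q[:,1]>.05)&(q[:,1]<.18)]; 
    if len(pl): print('pull',len(pl),np.percentile(pl,[1,10,50,90,99],axis=0).round(4).tolist())
    c=q[(q[:,2]>.070)&(q[:,2]<.078)]
    for y0 in(.03,.05,.07,.15,.17,.19):
        m=abs(c[:,1]-y0)<.008; print(y0,np.percentile(c[m][:,0],[2,98]).round(4),end=' ')
    print('y',np.percentile(c[:,1],[.5,99.5]))
E
```

```text
turn z 0.571 shift [-0.1416 -0.1434 -0.0002]
turn z 0.571 shift [-0.1966 -0.0441 -0.0002]
turn z 0.571 shift [-0.1893  0.0692 -0.0002]
turn z 0.571 shift [-0.1219  0.1605 -0.0002]
scene board [[0.4983, 0.0298, 0.0564], [0.4996, 0.0364, 0.0571], [0.5061, 0.111, 0.0611], [0.5116, 0.188, 0.0643], [0.5127, 0.1965, 0.065]] ((505.65570068359375, 113.75283813476562), (15.72042465209961, 170.53109741210938), 1.2332674264907837)
pull 163 [[0.4753, 0.0524, 0.0305], [0.4791, 0.0681, 0.0325], [0.5103, 0.1127, 0.0413], [0.5119, 0.1606, 0.0455], [0.5137, 0.1774, 0.0469]]
0.03 [0.5943 0.8339] 0.05 [0.5931 0.833 ] 0.07 [0.5939 0.8337] 0.15 [0.5922 0.8326] 0.17 [0.5924 0.832 ] 0.19 [0.5906 0.8324] y [0.01971223 0.20903114]
side board [[0.4968, 0.0325, 0.0561], [0.4981, 0.0403, 0.0576], [0.5037, 0.1217, 0.0619], [0.5101, 0.194, 0.0649], [0.5108, 0.1997, 0.0658]] ((503.63232421875, 115.70535278320312), (14.632745742797852, 170.64723205566406), 0.07633989304304123)
pull 214 [[0.4726, 0.0542, 0.031], [0.4741, 0.0922, 0.0355], [0.488, 0.1203, 0.0431], [0.4987, 0.1412, 0.0456], [0.5001, 0.1767, 0.0466]]
0.03 [0.5891 0.8306] 0.05 [0.59 0.83] 0.07 [0.5914 0.831 ] 0.15 [0.5879 0.8308] 0.17 [0.5898 0.8315] 0.19 [0.5881 0.829 ] y [0.02127332 0.21223172]
```

Request:
{"op": "jog_arm", "data": {
  "rows": [
    [0,0,0.571,-0.1416,-0.1434,0,60],
    [0,0,0.571,-0.1416,-0.1434,0,60],
    [0,0,0.571,-0.1416,-0.1434,0,60],
    [0,0,0.571,-0.1416,-0.1434,0,60],
    [0,0,0.571,-0.1416,-0.1434,0,60]
  ]
}}

```text
clock: 0.52
ee_pos: [0.2732, 0.3306, 0.2184]
eef_rot: [-3.141, 0.0, 2.212]
wrist_force: [0.5, 1.1, 0.5]
gripper_width: 0.0714
grasp_force: 0.0
```

Request:
{"op": "jog_arm", "data": {
  "rows": [
    [0,0,0.571,-0.1966,-0.0441,0,60],
    [0,0,0.571,-0.1966,-0.0441,0,60],
    [0,0,0.571,-0.1966,-0.0441,0,60],
    [0,0,0.571,-0.1966,-0.0441,0,60],
    [0,0,0.571,-0.1966,-0.0441,0,60]
  ]
}}

```text
clock: 0.93
ee_pos: [0.3569, 0.1472, 0.2187]
eef_rot: [3.141, 0.0, 1.641]
wrist_force: [0.3, 0.4, 0.5]
gripper_width: 0.0709
grasp_force: 0.0
```

Request:
{"op": "jog_arm", "data": {
  "rows": [
    [0,0,0.571,-0.1893,0.0692,0,60],
    [0,0,0.571,-0.1893,0.0692,0,60],
    [0,0,0.571,-0.1893,0.0692,0,60],
    [0,0,0.571,-0.1893,0.0692,0,60],
    [0,0,0.571,-0.1893,0.0692,0,60]
  ]
}}

```text
clock: 1.35
ee_pos: [0.4406, -0.0365, 0.2186]
eef_rot: [3.141, 0.0, 1.069]
wrist_force: [-0.4, 0.1, -0.4]
gripper_width: 0.0712
grasp_force: 0.0
```

```bash
python3 - <<'E'
from h import *
s=env.observe(); print(s['clock'],s['ee_pos'],s['eef_rot'],s['gripper_width'],s['qpos'])
plan((.5235,-.2175,.219),.506,2)
E
```

```text
1.35 [ 0.44057423 -0.03654276  0.21858805] [3.14141511e+00 6.22651249e-05 1.06892902e+00] 0.07121381934371435 [-1.88059876e-01  1.52372035e-01  1.91458737e+00 -1.29674971e-04
  1.07448359e+00  3.13869166e-01]
turn z 0.281 shift [-0.0594  0.0799 -0.0002]
turn z 0.281 shift [-0.0349  0.0932 -0.0002]
```

Request:
{"op": "jog_arm", "data": {
  "rows": [
    [0,0,0.563,-0.1184,0.1611,0,60],
    [0,0,0.563,-0.1184,0.1611,0,60],
    [0,0,0.563,-0.1184,0.1611,0,60],
    [0,0,0.563,-0.1184,0.1611,0,60],
    [0,0,0.563,-0.1184,0.1611,0,60]
  ]
}}

```text
clock: 1.77
ee_pos: [0.5263, -0.2173, 0.2182]
eef_rot: [-3.142, 0.0, 0.506]
wrist_force: [0.3, 0.2, 0.0]
gripper_width: 0.071
grasp_force: 0.0
```

```bash
python3 - <<'E'
from h import *
im,d,p,T=cam("wrist"); s=env.observe(); print(s['ee_pos'],s['eef_rot']); print(np.array(p['T_tool_cam']).round(3))
cv2.imwrite('pics/w1.png',im)
w=cloud(d,p,T); q=w.reshape(-1,3)
m=(q[:,2]>.034)&(q[:,2]<.05)&(np.hypot(q[:,0]-.5235,q[:,1]+.2175)<.035); t=q[m]
print(len(t), np.percentile(t[:,2],[5,50,95]), cv2.minAreaRect((t[:,:2]*1000).astype(np.float32)))
E
```

```text
[ 0.52791128 -0.22115507  0.2180617 ] [ 3.13963388e+00 -3.12806601e-06  5.02093289e-01]
[[ 0.    -0.961 -0.277  0.078]
 [ 1.     0.     0.    -0.001]
 [-0.    -0.277  0.961 -0.166]
 [ 0.     0.     0.     1.   ]]
857 [0.03913123 0.04057215 0.04169126] ((522.7379760742188, -215.822021484375), (33.40209197998047, 32.924827575683594), 31.345355987548828)
```

View pics/w1.png

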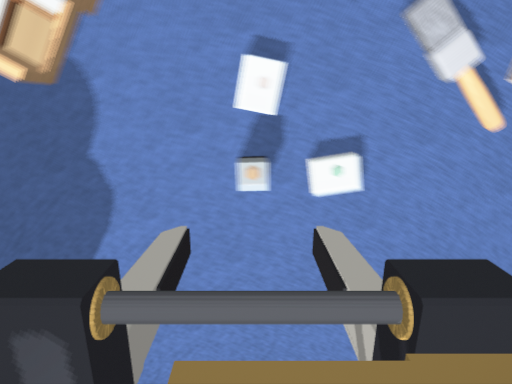

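The wrist view shows the tall box square at (253,173) between the fingers. The flat boxes at (261,83) and (335,172) are clear of them.

```bash
python3 - <<'E'
from h import *
s=env.observe(); print(s['ee_pos'],s['eef_rot'])
plan((.523,-.2165,.021),.52)
E
```

```text
[ 0.52791128 -0.22115507  0.2180617 ] [ 3.13963388e+00 -3.12806601e-06  5.02093289e-01]
turn z -0.018 shift [-0.0021 -0.0064  0.1971]
```

Request:
{"op": "jog_arm", "data": {
  "rows": [
    [0,0,-0.018,0,0,0.03,60],
    [0,0,-0.018,0,0,0.06,60],
    [0,0,-0.018,0,0,0.09,60],
    [0,0,-0.018,0,0,0.12,60],
    [0,0,-0.018,0,0,0.12,60]
  ]
}}

```text
clock: 2.23
ee_pos: [0.5228, -0.2131, 0.0934]
eef_rot: [-3.134, 0.005, 0.532]
wrist_force: [-0.3, 1.1, -0.0]
gripper_width: 0.0711
grasp_force: 0.0
```

Request:
{"op": "jog_arm", "data": {
  "rows": [
    [0,0,0,0,0,0,60],
    [0,0,0,0,0,0,60]
  ]
}}

```text
clock: 2.4
ee_pos: [0.5265, -0.2148, 0.1002]
eef_rot: [3.14, -0.001, 0.532]
wrist_force: [0.1, -0.8, 0.5]
gripper_width: 0.0712
grasp_force: 0.0
```

```bash
python3 - <<'E'
from h import *
s=env.observe(); print(s['ee_pos'],s['eef_rot'],s['qd'].round(3))
im,d,p,T=cam("wrist")
q=cloud(d,p,T).reshape(-1,3)
m=(q[:,2]>.034)&(q[:,2]<.05)&(np.hypot(q[:,0]-.5235,q[:,1]+.2175)<.035); t=q[m]
print(len(t), np.percentile(t[:,2],[5,50,95]), cv2.minAreaRect((t[:,:2]*1000).astype(np.float32)))
plan((.523,-.2165,.021),.52)
E
```

```text
[ 0.52652709 -0.2148109   0.10020491] [ 3.14016700e+00 -9.49937012e-04  5.31922758e-01] [-0.001 -0.019 -0.008  0.    -0.005  0.001]
1835 [0.03913425 0.04050272 0.04154686] ((522.904052734375, -215.540771484375), (33.671173095703125, 32.95508575439453), 31.32504653930664)
turn z 0.012 shift [-0.004  -0.0006  0.0796]
```

Request:
{"op": "jog_arm", "data": {
  "rows": [
    [0,0,-0.01,-0.0035,-0.001,0.02,60],
    [0,0,-0.01,-0.0035,-0.001,0.04,60],
    [0,0,-0.01,-0.0035,-0.001,0.06,60],
    [0,0,-0.01,-0.0035,-0.001,0.078,60],
    [0,0,-0.01,-0.0035,-0.001,0.078,60]
  ]
}}

```text
clock: 2.87
ee_pos: [0.5216, -0.2151, 0.0195]
eef_rot: [-3.14, 0.001, 0.542]
wrist_force: [0.1, 0.3, -0.2]
gripper_width: 0.0712
grasp_force: 0.0
```

Request:
{"op": "jog_arm", "data": {
  "rows": [
    [0,0,0,0,0,0,60],
    [0,0,0,0,0,0,60],
    [0,0,0,0,0,0,110],
    [0,0,0,0,0,0,140],
    [0,0,0,0,0,0,160]
  ]
}}

```text
clock: 3.28
ee_pos: [0.5227, -0.2156, 0.0216]
eef_rot: [3.14, -0.001, 0.542]
wrist_force: [0.4, -0.4, -0.7]
gripper_width: 0.0557
grasp_force: 0.0
```

Request:
{"op": "jog_arm", "data": {
  "rows": [
    [0,0,0,0,0,0,180],
    [0,0,0,0,0,0,200],
    [0,0,0,0,0,0,200],
    [0,0,0,0,0,0,200]
  ]
}}

```text
clock: 3.62
ee_pos: [0.5223, -0.2155, 0.0207]
eef_rot: [3.141, -0.0, 0.542]
wrist_force: [-0.1, 0.7, 1.1]
gripper_width: 0.034
grasp_force: 30.0
```

Request:
{"op": "jog_arm", "data": {
  "rows": [
    [0,0,0,0,0,-0.02,200],
    [0,0,0,0,0,-0.05,200],
    [0,0,0,0,0,-0.08,200],
    [0,0,0,0,0,-0.11,200],
    [0,0,0,0,0,-0.13,200]
  ]
}}

```text
clock: 4.03
ee_pos: [0.5228, -0.2157, 0.1534]
eef_rot: [3.14, -0.001, 0.542]
wrist_force: [0.9, -0.2, 0.2]
gripper_width: 0.0337
grasp_force: 30.0
```

Request:
{"op": "jog_arm", "data": {
  "rows": [
    [0,0,0,0,0,0,200],
    [0,0,0,0,0,0,200]
  ]
}}

```text
clock: 4.2
ee_pos: [0.5225, -0.2155, 0.1511]
eef_rot: [3.14, -0.001, 0.542]
wrist_force: [-0.5, -0.2, -0.5]
gripper_width: 0.034
grasp_force: 30.0
```

```bash
python3 - <<'E'
from h import *
s=env.observe(); print(s['ee_pos'],s['eef_rot'],s['grasp_force'])
plan((.535,.0625,.152),.01,2)
E
```

```text
[ 0.52247363 -0.21554668  0.15110153] [ 3.14027028e+00 -8.10969223e-04  5.41770342e-01] 29.999930262565613
turn z 0.266 shift [ 0.0771 -0.1159 -0.0004]
turn z 0.266 shift [ 0.0439 -0.1321 -0.0004]
```

Request:
{"op": "jog_arm", "data": {
  "rows": [
    [0,0,0.06,0.0154,-0.0232,0,200],
    [0,0,0.12,0.0308,-0.0464,0,200],
    [0,0,0.18,0.0463,-0.0695,0,200],
    [0,0,0.23,0.0617,-0.0927,0,200],
    [0,0,0.266,0.0771,-0.1159,0,200]
  ]
}}

```text
clock: 4.62
ee_pos: [0.5275, -0.075, 0.1488]
eef_rot: [-3.14, 0.003, 0.273]
wrist_force: [0.3, -0.6, -0.1]
gripper_width: 0.0335
grasp_force: 30.0
```

Request:
{"op": "jog_arm", "data": {
  "rows": [
    [0,0,0.06,0.0088,-0.0264,0,200],
    [0,0,0.12,0.0176,-0.0528,0,200],
    [0,0,0.18,0.0263,-0.0793,0,200],
    [0,0,0.23,0.0351,-0.1057,0,200],
    [0,0,0.266,0.0439,-0.1321,0,200]
  ]
}}

```text
clock: 5.03
ee_pos: [0.5338, 0.064, 0.1487]
eef_rot: [3.142, 0.003, 0.007]
wrist_force: [0.8, -0.9, -0.7]
gripper_width: 0.0337
grasp_force: 30.0
```

Request:
{"op": "jog_arm", "data": {
  "rows": [
    [0,0,0,0,0,0,200],
    [0,0,0,0,0,0,200],
    [0,0,0,0,0,0,200]
  ]
}}

```text
clock: 5.28
ee_pos: [0.5342, 0.0623, 0.1494]
eef_rot: [3.141, 0.002, 0.011]
wrist_force: [-0.3, -0.9, -0.0]
gripper_width: 0.0336
grasp_force: 30.0
```

```bash
python3 - <<'E'
from h import *
s=env.observe(); print(s['ee_pos'],s['eef_rot'],s['qd'].round(3))
for n in("scene","side","wrist"):
    im,d,p,T=cam(n)
    if n=="wrist": cv2.imwrite('pics/w2.png',im)
    else: np.savez(n+'2',im=im,d=d,T=T,k=[p[k] for k in('fx','fy','cx','cy')])
    if n=="scene": cv2.imwrite('pics/s2.png',cv2.resize(im[150:250,240:340],(600,600),interpolation=cv2.INTER_CUBIC))
    q=cloud(d,p,T).reshape(-1,3);q=q[~np.isnan(q[:,0])]
    b=q[(q[:,2]>.056)&(q[:,2]<.067)&(q[:,0]<.56)&(q[:,0]>.47)&(q[:,1]>0)&(q[:,1]<.22)]
    if len(b)>20: print(n,len(b),np.percentile(b,[1,5,50,95,99],axis=0).round(4)[:,:2].tolist(), cv2.minAreaRect((b[:,:2]*1000).astype(np.float32)))
E
```

```text
[0.53422951 0.06227729 0.14944387] [3.14135640e+00 1.99339375e-03 1.06243783e-02] [-0.017 -0.008 -0.006  0.001  0.002  0.003]
scene 199 [[0.4976, 0.0294], [0.4987, 0.0344], [0.5073, 0.126], [0.5121, 0.1913], [0.5125, 0.1965]] ((504.34930419921875, 113.97962188720703), (16.947538375854492, 170.2716064453125), 0.34497418999671936)
side 292 [[0.4976, 0.0321], [0.4982, 0.0409], [0.5039, 0.1208], [0.5103, 0.1958], [0.5113, 0.2001]] ((504.06561279296875, 115.15495300292969), (171.27630615234375, 14.864758491516113), 89.97367858886719)
wrist 1809 [[0.4971, 0.0908], [0.4979, 0.1022], [0.5053, 0.1518], [0.5098, 0.1969], [0.5102, 0.201]] ((503.6438293457031, 117.3363037109375), (13.377583503723145, 170.20623779296875), 0.3821222484111786)
```

View pics/w2.png

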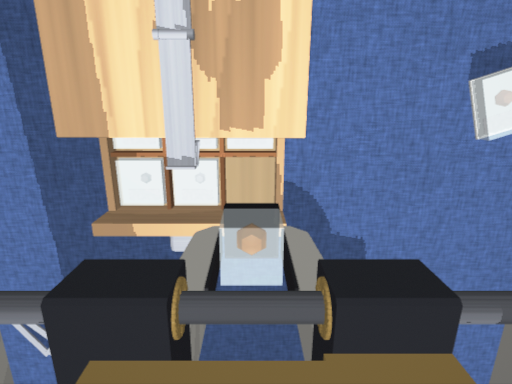

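View pics/s2.png

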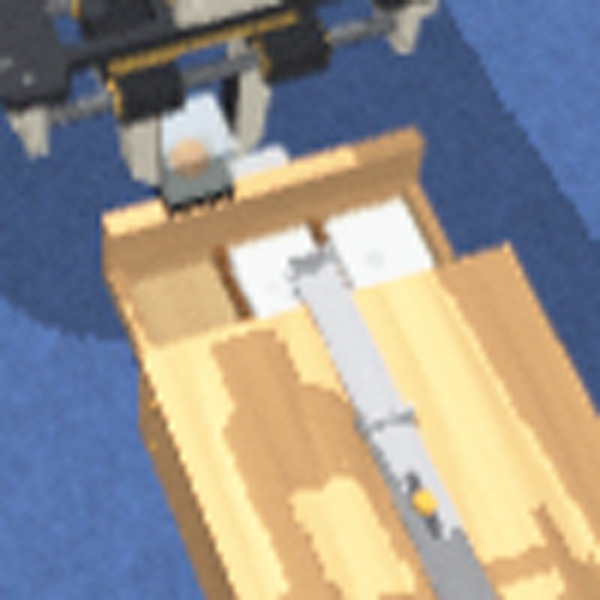

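The wrist view shows the empty cell between the divider (u≈223) and the side wall (u≈276) at v≈180, and the catch strap's nose ends near (183,165). The scene crop shows the held box upright above the front board.

```bash
python3 - <<'E'
from h import *
s=env.observe(); print(s['ee_pos'],s['eef_rot'])
im,d,p,T=cam("wrist")
q=cloud(d,p,T)
for u,v,z in((223,175,.029),(277,175,.028),(250,157,.029),(103,230,.062)): print(u,v,ray(p,T,u,v,z).round(4))
r=q[176,205:300]; print('row176',[(u,*(q[176,u]*1000).round(0)) for u in range(212,292,4)])
print('col250',[(v,*(q[v,250][[0,2]]*1000).round(0)) for v in range(140,206,4)])
f=q.reshape(-1,3); st=f[(f[:,2]>.05)&(f[:,2]<.095)&(f[:,0]<.585)&(f[:,0]>.515)&(abs(f[:,1]-.115)<.04)]
print('strap',np.percentile(st,[1,5,50,95,99],axis=0).round(4).tolist())
E
```

```text
[0.53465338 0.06172813 0.15017298] [3.14149164e+00 7.44138898e-04 8.82372924e-03]
223 175 [0.5457 0.0897 0.029 ]
277 175 [0.5459 0.0386 0.028 ]
250 157 [0.563  0.0643 0.029 ]
103 230 [0.5028 0.1931 0.062 ]
row176 [(212, np.float64(543.0), np.float64(101.0), np.float64(24.0)), (216, np.float64(543.0), np.float64(97.0), np.float64(24.0)), (220, np.float64(540.0), np.float64(94.0), np.float64(10.0)), (224, np.float64(544.0), np.float64(89.0), np.float64(27.0)), (228, np.float64(541.0), np.float64(86.0), np.float64(11.0)), (232, np.float64(541.0), np.float64(82.0), np.float64(12.0)), (236, np.float64(541.0), np.float64(78.0), np.float64(12.0)), (240, np.float64(541.0), np.float64(74.0), np.float64(12.0)), (244, np.float64(541.0), np.float64(70.0), np.float64(11.0)), (248, np.float64(541.0), np.float64(66.0), np.float64(11.0)), (252, np.float64(541.0), np.float64(62.0), np.float64(12.0)), (256, np.float64(541.0), np.float64(58.0), np.float64(12.0)), (260, np.float64(541.0), np.float64(54.0), np.float64(11.0)), (264, np.float64(541.0), np.float64(50.0), np.float64(11.0)), (268, np.float64(
[... 543 characters left out ...]
 np.float64(563.0), np.float64(26.0)), (160, np.float64(557.0), np.float64(11.0)), (164, np.float64(553.0), np.float64(11.0)), (168, np.float64(549.0), np.float64(12.0)), (172, np.float64(545.0), np.float64(10.0)), (176, np.float64(541.0), np.float64(11.0)), (180, np.float64(537.0), np.float64(11.0)), (184, np.float64(533.0), np.float64(11.0)), (188, np.float64(528.0), np.float64(12.0)), (192, np.float64(524.0), np.float64(11.0)), (196, np.float64(520.0), np.float64(11.0)), (200, np.float64(515.0), np.float64(11.0)), (204, np.float64(551.0), np.float64(133.0))]
strap [[0.5626, 0.106, 0.0606], [0.5635, 0.1061, 0.069], [0.5734, 0.1159, 0.0791], [0.584, 0.1271, 0.0836], [0.5848, 0.128, 0.0847]]
```

Request:
{"op": "jog_arm", "data": {
  "rows": [
    [0,0,0,0.0015,-0.0027,0.02,200],
    [0,0,0,0.0015,-0.0027,0.04,200],
    [0,0,0,0.0015,-0.0027,0.06,200],
    [0,0,0,0.0015,-0.0027,0.08,200],
    [0,0,0,0.0015,-0.0027,0.095,200]
  ]
}}

```text
clock: 5.9
ee_pos: [0.5358, 0.0647, 0.0541]
eef_rot: [3.142, 0.001, 0.009]
wrist_force: [-0.6, 0.3, -0.1]
gripper_width: 0.0333
grasp_force: 30.0
```

Request:
{"op": "jog_arm", "data": {
  "rows": [
    [0,0,0,0,0,0.002,200],
    [0,0,0,0,0,0.004,200],
    [0,0,0,0,0,0.006,200],
    [0,0,0,0,0,0.008,200],
    [0,0,0,0,0,0.01,200]
  ]
}}

```text
clock: 6.32
ee_pos: [0.5368, 0.0653, 0.0463]
eef_rot: [-3.142, -0.001, 0.01]
wrist_force: [-0.4, 0.1, -0.7]
gripper_width: 0.034
grasp_force: 30.0
```

Request:
{"op": "jog_arm", "data": {
  "rows": [
    [0,0,0,0,0,0.001,200],
    [0,0,0,0,0,0.002,200],
    [0,0,0,0,0,0.003,200],
    [0,0,0,0,0,0.004,200],
    [0,0,0,0,0,0.005,200]
  ]
}}

```text
clock: 6.73
ee_pos: [0.5363, 0.0654, 0.0406]
eef_rot: [3.142, -0.0, 0.01]
wrist_force: [0.2, 0.1, -1.3]
gripper_width: 0.034
grasp_force: 30.0
```

```bash
python3 - <<'E'
from h import *
for i in range(2):
    im,d,p,T=cam("side"); s=env.observe(); print(s['ee_pos'],s['eef_rot'],s['wrist_force'].round(1))
im=cv2.resize(im[160:270,150:270],(720,660)); cv2.imwrite('pics/sd3.png',im[:600])
E
```

```text
[0.53618011 0.06540868 0.04040683] [3.14156246e+00 2.15015372e-04 9.83535789e-03] [-0.4  0.6 -1. ]
[0.53618893 0.06540408 0.04050222] [3.14157338e+00 2.31526389e-04 9.79752641e-03] [-0.3  0.1 -0.5]
```

View pics/sd3.png

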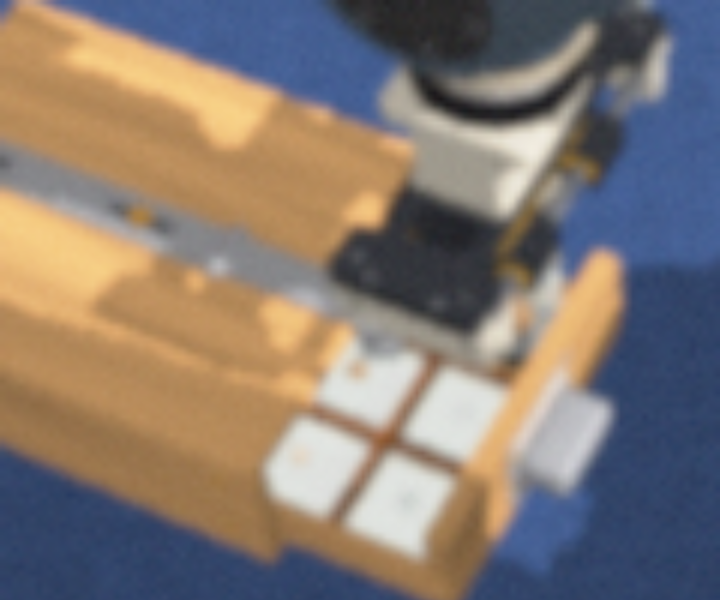

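The side crop shows the gripper body clear of the strap and board, with the box lowering behind the front board.

Request:
{"op": "jog_arm", "data": {
  "rows": [
    [0,0,0,0,0,0.001,200],
    [0,0,0,0,0,0.002,200],
    [0,0,0,0,0,0.003,200],
    [0,0,0,0,0,0.004,200],
    [0,0,0,0,0,0.005,200]
  ]
}}

```text
clock: 7.25
ee_pos: [0.5363, 0.0654, 0.0355]
eef_rot: [3.142, 0.0, 0.01]
wrist_force: [-0.1, -0.0, -1.2]
gripper_width: 0.0336
grasp_force: 30.0
```

Request:
{"op": "jog_arm", "data": {
  "rows": [
    [0,0,0,0,0,0.0005,200],
    [0,0,0,0,0,0.001,200],
    [0,0,0,0,0,0.0015,200],
    [0,0,0,0,0,0.002,200]
  ]
}}

```text
clock: 7.58
ee_pos: [0.5363, 0.0654, 0.0336]
eef_rot: [-3.142, 0.0, 0.01]
wrist_force: [-0.2, 0.6, -0.3]
gripper_width: 0.0333
grasp_force: 30.0
```

Request:
{"op": "jog_arm", "data": {
  "rows": [
    [0,0,0,0,0,0.0005,200],
    [0,0,0,0,0,0.0005,200]
  ]
}}

```text
clock: 7.75
ee_pos: [0.5362, 0.0654, 0.0331]
eef_rot: [-3.142, 0.0, 0.01]
wrist_force: [0.1, -0.5, -0.7]
gripper_width: 0.0336
grasp_force: 30.0
```

Request:
{"op": "jog_arm", "data": {
  "rows": [
    [0,0,0,0,0,0.0005,200],
    [0,0,0,0,0,0.0005,200]
  ]
}}

```text
clock: 7.92
ee_pos: [0.5362, 0.0654, 0.0326]
eef_rot: [3.142, 0.0, 0.01]
wrist_force: [1.6, 0.9, -0.1]
gripper_width: 0.0337
grasp_force: 30.0
```

Request:
{"op": "jog_arm", "data": {
  "rows": [
    [0,0,0,0,0,0.0005,200],
    [0,0,0,0,0,0.0005,200]
  ]
}}

```text
clock: 8.08
ee_pos: [0.5362, 0.0654, 0.0321]
eef_rot: [3.142, 0.0, 0.01]
wrist_force: [0.3, -0.0, -0.7]
gripper_width: 0.0336
grasp_force: 30.0
```

Request:
{"op": "jog_arm", "data": {
  "rows": [
    [0,0,0,0,0,0.0005,200],
    [0,0,0,0,0,0.0005,200]
  ]
}}

```text
clock: 8.25
ee_pos: [0.5363, 0.0654, 0.0317]
eef_rot: [3.142, -0.0, 0.01]
wrist_force: [-0.6, 0.2, 1.5]
gripper_width: 0.0336
grasp_force: 30.0
```

Request:
{"op": "jog_arm", "data": {
  "rows": [
    [0,0,0,0,0,0.0004,200],
    [0,0,0,0,0,0.0004,200]
  ]
}}

```text
clock: 8.42
ee_pos: [0.5363, 0.0654, 0.0314]
eef_rot: [-3.142, -0.0, 0.01]
wrist_force: [-1.2, -0.1, 2.7]
gripper_width: 0.034
grasp_force: 30.0
```

Contact is felt, so I'll release with a small opening.

Request:
{"op": "jog_arm", "data": {
  "rows": [
    [0,0,0,0,0,0,150],
    [0,0,0,0,0,0,135],
    [0,0,0,0,0,0,135],
    [0,0,0,0,0,0,135],
    [0,0,0,0,0,0,135]
  ]
}}

```text
clock: 8.83
ee_pos: [0.5362, 0.0654, 0.0312]
eef_rot: [3.142, 0.0, 0.01]
wrist_force: [-0.7, -0.6, 0.2]
gripper_width: 0.0438
grasp_force: 0.0
```

Request:
{"op": "jog_arm", "data": {
  "rows": [
    [0,0,0,0,0,-0.005,135],
    [0,0,0,0,0,-0.015,135],
    [0,0,0,0,0,-0.03,135],
    [0,0,0,0,0,-0.06,135],
    [0,0,0,0,0,-0.09,135]
  ]
}}

```text
clock: 9.25
ee_pos: [0.5358, 0.0654, 0.1226]
eef_rot: [3.142, 0.001, 0.01]
wrist_force: [0.5, -0.2, -0.1]
gripper_width: 0.0433
grasp_force: 0.0
```

Request:
{"op": "jog_arm", "data": {
  "rows": [
    [0,0,0,0,0,-0.04,135],
    [0,0,0,0,0,-0.06,135],
    [0,0,0,0,0,-0.06,135],
    [0,0,0,0,0,-0.06,135]
  ]
}}

```text
clock: 9.58
ee_pos: [0.5367, 0.0654, 0.1828]
eef_rot: [-3.142, -0.003, 0.01]
wrist_force: [0.5, -1.0, -1.1]
gripper_width: 0.0437
grasp_force: 0.0
```

```bash
python3 - <<'E'
from h import *
s=env.observe(); print(s['ee_pos'],s['eef_rot'],s['wrist_force'].round(1))
im,d,p,T=cam("wrist"); cv2.imwrite('pics/w4.png',im)
for n in("wrist","scene","side"):
    if n!="wrist": im,d,p,T=cam(n)
    q=cloud(d,p,T).reshape(-1,3);q=q[~np.isnan(q[:,0])]
    b=q[(q[:,2]>.056)&(q[:,2]<.067)&(q[:,0]<.535)&(q[:,0]>.47)&(q[:,1]>0)&(q[:,1]<.22)]
    if len(b)>20: print(n,len(b),cv2.minAreaRect((b[:,:2]*1000).astype(np.float32)))
    t=q[(q[:,2]>.044)&(q[:,2]<.056)&(np.hypot(q[:,0]-.538,q[:,1]-.065)<.022)]
    if len(t)>20: print('box',len(t),np.percentile(t,[3,50,97],axis=0).round(4).tolist())
    pl=q[(q[:,2]>.038)&(q[:,2]<.047)&(q[:,0]<.495)&(q[:,0]>.45)&(abs(q[:,1]-.115)<.04)]
    if len(pl)>10: print('pull',len(pl),np.percentile(pl,[3,50,97],axis=0).round(4).tolist())
E
```

```text
[0.53670436 0.06544672 0.18284748] [-3.14153335e+00 -2.88704844e-03  9.83985565e-03] [ 0.5 -1.  -1.1]
wrist 2314 ((504.1690368652344, 117.14917755126953), (13.128010749816895, 170.5316162109375), 0.15293514728546143)
box 1117 [[0.5205, 0.0508, 0.0495], [0.5369, 0.066, 0.0514], [0.5522, 0.0817, 0.0528]]
pull 334 [[0.4747, 0.0932, 0.0409], [0.4855, 0.1043, 0.0442], [0.4907, 0.1389, 0.0458]]
scene 238 ((505.57989501953125, 113.81329345703125), (15.508541107177734, 168.47738647460938), 0.6122043132781982)
box 116 [[0.5209, 0.0467, 0.046], [0.5391, 0.0628, 0.0503], [0.5539, 0.0786, 0.053]]
pull 48 [[0.4752, 0.0917, 0.039], [0.4812, 0.1117, 0.043], [0.4866, 0.1348, 0.045]]
side 296 ((504.1273193359375, 114.40825653076172), (15.61880111694336, 173.310546875), 0.9766445159912109)
box 132 [[0.5208, 0.0495, 0.0465], [0.5364, 0.066, 0.0513], [0.5527, 0.082, 0.0542]]
pull 127 [[0.4735, 0.0958, 0.0391], [0.4834, 0.1174, 0.0437], [0.4944, 0.1386, 0.0469]]
```

View pics/w4.png

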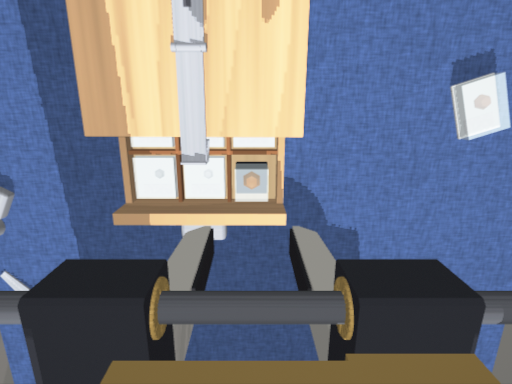

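The box stands squarely in the cell at (252,182), with its top at z≈0.051 as expected. Next I'll move to in front of the pull with the fingers shut.

```bash
python3 - <<'E'
from h import *
plan((.437,.116,.183),.01)
E
```

```text
turn z -0.000 shift [-0.0981 -0.0516 -0.0027]
```

Request:
{"op": "jog_arm", "data": {
  "rows": [
    [0,0,0,-0.02,-0.0105,0,255],
    [0,0,0,-0.045,-0.0235,0,255],
    [0,0,0,-0.07,-0.0366,0,255],
    [0,0,0,-0.09,-0.0471,0,255],
    [0,0,0,-0.098,-0.0515,0,255]
  ]
}}

```text
clock: 10.15
ee_pos: [0.435, 0.1167, 0.1802]
eef_rot: [3.141, 0.003, 0.011]
wrist_force: [-0.8, 1.0, 0.8]
gripper_width: 0.0146
grasp_force: 0.0
```

Request:
{"op": "jog_arm", "data": {
  "rows": [
    [0,0,0,0,0,0.03,255],
    [0,0,0,0,0,0.06,255],
    [0,0,0,0,0,0.09,255],
    [0,0,0,0,0,0.115,255],
    [0,0,0,0,0,0.13,255]
  ]
}}

```text
clock: 10.57
ee_pos: [0.4367, 0.1155, 0.0483]
eef_rot: [3.141, 0.004, 0.01]
wrist_force: [0.6, -0.3, -0.4]
gripper_width: 0.0006
grasp_force: 0.0
```

Request:
{"op": "jog_arm", "data": {
  "rows": [
    [0,0,0,0,0,0.01,255],
    [0,0,0,0,0,0.02,255],
    [0,0,0,0,0,0.026,255],
    [0,0,0,0,0,0.026,255],
    [0,0,0,0,0,0.026,255]
  ]
}}

```text
clock: 10.98
ee_pos: [0.4381, 0.116, 0.0255]
eef_rot: [-3.142, -0.0, 0.01]
wrist_force: [0.2, 0.2, -0.0]
gripper_width: 0.0007
grasp_force: 0.0
```

Request:
{"op": "jog_arm", "data": {
  "rows": [
    [0,0,0,0.004,0,0,255],
    [0,0,0,0.008,0,0,255],
    [0,0,0,0.012,0,0,255],
    [0,0,0,0.015,0,0,255],
    [0,0,0,0.018,0,0,255]
  ]
}}

```text
clock: 11.4
ee_pos: [0.4564, 0.1161, 0.0255]
eef_rot: [-3.142, -0.001, 0.01]
wrist_force: [-0.4, -0.2, -0.3]
gripper_width: 0.0005
grasp_force: 0.0
```

Request:
{"op": "jog_arm", "data": {
  "rows": [
    [0,0,0,0.002,0,0,255],
    [0,0,0,0.004,0,0,255],
    [0,0,0,0.006,0,0,255],
    [0,0,0,0.008,0,0,255],
    [0,0,0,0.01,0,0,255]
  ]
}}

```text
clock: 11.82
ee_pos: [0.4656, 0.1162, 0.0251]
eef_rot: [3.141, 0.001, 0.01]
wrist_force: [-2.4, -0.5, 1.7]
gripper_width: 0.0004
grasp_force: 0.9
```

Request:
{"op": "jog_arm", "data": {
  "rows": [
    [0,0,0,0.003,0,0,255],
    [0,0,0,0.006,0,0,255],
    [0,0,0,0.009,0,0,255],
    [0,0,0,0.012,0,0,255],
    [0,0,0,0.015,0,0,255]
  ]
}}

```text
clock: 12.23
ee_pos: [0.4811, 0.1164, 0.0252]
eef_rot: [3.142, 0.0, 0.01]
wrist_force: [-0.5, -0.8, -0.3]
gripper_width: 0.001
grasp_force: 0.6
```

Request:
{"op": "jog_arm", "data": {
  "rows": [
    [0,0,0,0.003,0,0,255],
    [0,0,0,0.006,0,0,255],
    [0,0,0,0.009,0,0,255],
    [0,0,0,0.012,0,0,255],
    [0,0,0,0.015,0,0,255]
  ]
}}

```text
clock: 12.65
ee_pos: [0.4961, 0.1165, 0.0252]
eef_rot: [3.142, 0.0, 0.01]
wrist_force: [-1.4, 1.0, -0.6]
gripper_width: 0.0007
grasp_force: 0.5
```

```bash
cat >> h.py <<'E'
def chk():
    for n in("wrist","scene","side"):
        im,d,p,T=cam(n); s=env.observe()
        q=cloud(d,p,T).reshape(-1,3);q=q[~np.isnan(q[:,0])]
        b=q[(q[:,2]>.056)&(q[:,2]<.067)&(q[:,0]<.62)&(q[:,0]>.47)&(q[:,1]>.02)&(q[:,1]<.21)&(abs(q[:,1]-.116)>.05)]
        if len(b)>20: print(n,'board',len(b),np.percentile(b,[3,50,97],axis=0).round(4).tolist())
        st=q[(q[:,2]>.066)&(q[:,2]<.1)&(q[:,0]<.585)&(q[:,0]>.55)&(abs(q[:,1]-.116)<.009)]
        if len(st)>5: print('  strap',len(st),[ (x,np.median(st[abs(st[:,0]-x)<.004][:,2]).round(4)) for x in(.566,.574,.581) if (abs(st[:,0]-x)<.004).any()])
    print(s['ee_pos'].round(4),s['eef_rot'].round(3),s['wrist_force'].round(1))
E
python3 -c "from h import *;chk()"
```

```text
wrist board 5117 [[0.5316, 0.0336, 0.0577], [0.5385, 0.1677, 0.0624], [0.5848, 0.2017, 0.0636]]
  strap 3578 [(0.566, np.float64(0.0794)), (0.574, np.float64(0.0791)), (0.581, np.float64(0.0791))]
scene board 102 [[0.5329, 0.0312, 0.0571], [0.5402, 0.0626, 0.0609], [0.5464, 0.1963, 0.0645]]
  strap 44 [(0.566, np.float64(0.0789)), (0.574, np.float64(0.0779)), (0.581, np.float64(0.0782))]
side board 60 [[0.5317, 0.1779, 0.0574], [0.5382, 0.1935, 0.0617], [0.6088, 0.2097, 0.0657]]
  strap 51 [(0.566, np.float64(0.0779)), (0.574, np.float64(0.0795)), (0.581, np.float64(0.0791))]
[0.4962 0.1165 0.0253] [-3.142e+00 -1.000e-03  1.000e-02] [-0.   0.   0.7]
```

Request:
{"op": "jog_arm", "data": {
  "rows": [
    [0,0,0,0.002,0,0,255],
    [0,0,0,0.004,0,0,255],
    [0,0,0,0.006,0,0,255],
    [0,0,0,0.008,0,0,255],
    [0,0,0,0.01,0,0,255]
  ]
}}

```text
clock: 13.22
ee_pos: [0.5059, 0.1166, 0.0253]
eef_rot: [3.142, 0.0, 0.01]
wrist_force: [-1.3, -0.9, 0.8]
gripper_width: 0.0006
grasp_force: 0.8
```

Request:
{"op": "jog_arm", "data": {
  "rows": [
    [0,0,0,0.001,0,0,255],
    [0,0,0,0.002,0,0,255],
    [0,0,0,0.003,0,0,255],
    [0,0,0,0.004,0,0,255],
    [0,0,0,0.005,0,0,255]
  ]
}}

```text
clock: 13.63
ee_pos: [0.5108, 0.1167, 0.0252]
eef_rot: [3.142, 0.0, 0.01]
wrist_force: [-1.7, -0.1, -0.1]
gripper_width: 0.0004
grasp_force: 0.7
```

Request:
{"op": "jog_arm", "data": {
  "rows": [
    [0,0,0,0.001,0,0,255],
    [0,0,0,0.002,0,0,255],
    [0,0,0,0.003,0,0,255],
    [0,0,0,0.004,0,0,255],
    [0,0,0,0.005,0,0,255]
  ]
}}

```text
clock: 14.05
ee_pos: [0.5159, 0.1167, 0.0252]
eef_rot: [-3.142, -0.0, 0.01]
wrist_force: [-1.5, 0.0, 0.1]
gripper_width: 0.0004
grasp_force: 0.7
```

Request:
{"op": "jog_arm", "data": {
  "rows": [
    [0,0,0,0.001,0,0,255],
    [0,0,0,0.002,0,0,255],
    [0,0,0,0.003,0,0,255],
    [0,0,0,0.004,0,0,255],
    [0,0,0,0.005,0,0,255]
  ]
}}

```text
clock: 14.47
ee_pos: [0.5209, 0.1168, 0.0252]
eef_rot: [3.142, 0.0, 0.01]
wrist_force: [-0.7, -1.2, -0.5]
gripper_width: 0.0004
grasp_force: 0.6
```

```bash
python3 -c "from h import *;chk()"
```

```text
wrist board 4900 [[0.5564, 0.0351, 0.058], [0.5631, 0.168, 0.0624], [0.569, 0.2008, 0.0636]]
  strap 3110 [(0.566, np.float64(0.0796)), (0.574, np.float64(0.0791)), (0.581, np.float64(0.0791))]
scene board 104 [[0.5569, 0.0305, 0.0573], [0.5644, 0.0627, 0.0607], [0.5705, 0.1977, 0.0639]]
  strap 44 [(0.566, np.float64(0.0793)), (0.574, np.float64(0.0788)), (0.581, np.float64(0.0783))]
side board 58 [[0.5562, 0.1785, 0.0572], [0.5633, 0.1934, 0.0623], [0.5945, 0.2094, 0.0657]]
  strap 11 [(0.566, np.float64(0.0684)), (0.574, np.float64(0.0827)), (0.581, np.float64(0.0796))]
[0.5211 0.1168 0.0253] [-3.142e+00 -1.000e-03  1.000e-02] [-0.5 -0.4 -0.3]
```

Request:
{"op": "jog_arm", "data": {
  "rows": [
    [0,0,0,0.001,0,0,255],
    [0,0,0,0.002,0,0,255],
    [0,0,0,0.003,0,0,255],
    [0,0,0,0.004,0,0,255],
    [0,0,0,0.005,0,0,255]
  ]
}}

```text
clock: 15.03
ee_pos: [0.5255, 0.1168, 0.0252]
eef_rot: [3.142, 0.001, 0.01]
wrist_force: [-5.1, 0.5, 2.6]
gripper_width: 0.0007
grasp_force: 2.6
```

Request:
{"op": "jog_arm", "data": {
  "rows": [
    [0,0,0,0.001,0,0,255],
    [0,0,0,0.002,0,0,255],
    [0,0,0,0.003,0,0,255],
    [0,0,0,0.004,0,0,255]
  ]
}}

```text
clock: 15.37
ee_pos: [0.5293, 0.1168, 0.0251]
eef_rot: [3.141, 0.001, 0.01]
wrist_force: [-6.7, -0.2, 4.5]
gripper_width: 0.0004
grasp_force: 3.2
```

Request:
{"op": "jog_arm", "data": {
  "rows": [
    [0,0,0,0.001,0,0,255],
    [0,0,0,0.002,0,0,255],
    [0,0,0,0.003,0,0,255],
    [0,0,0,0.004,0,0,255]
  ]
}}

```text
clock: 15.7
ee_pos: [0.5338, 0.1169, 0.0251]
eef_rot: [3.142, 0.0, 0.01]
wrist_force: [-2.9, -0.6, -0.9]
gripper_width: 0.0005
grasp_force: 1.4
```

```bash
python3 -c "from h import *;chk()"
```

```text
wrist board 4888 [[0.5693, 0.0353, 0.058], [0.576, 0.1682, 0.0624], [0.5818, 0.201, 0.0636]]
  strap 3113 [(0.566, np.float64(0.0884)), (0.574, np.float64(0.0869)), (0.581, np.float64(0.0862))]
scene board 66 [[0.5699, 0.032, 0.0593], [0.5746, 0.0647, 0.0619], [0.5797, 0.1961, 0.0644]]
  strap 44 [(0.566, np.float64(0.0882)), (0.574, np.float64(0.0859)), (0.581, np.float64(0.0848))]
side board 53 [[0.5695, 0.1785, 0.0578], [0.5758, 0.1914, 0.0622], [0.592, 0.2098, 0.0663]]
[0.5341 0.1169 0.0252] [-3.142e+00 -1.000e-03  1.000e-02] [-1.7  0.5 -1.7]
```

Request:
{"op": "jog_arm", "data": {
  "rows": [
    [0,0,0,0.001,0,0,255],
    [0,0,0,0.002,0,0,255],
    [0,0,0,0.003,0,0,255],
    [0,0,0,0.004,0,0,255]
  ]
}}

```text
clock: 16.18
ee_pos: [0.5379, 0.1169, 0.0252]
eef_rot: [3.142, 0.0, 0.01]
wrist_force: [-3.1, 0.4, -1.3]
gripper_width: 0.0006
grasp_force: 1.3
```

Request:
{"op": "jog_arm", "data": {
  "rows": [
    [0,0,0,0.001,0,0,255],
    [0,0,0,0.002,0,0,255],
    [0,0,0,0.003,0,0,255]
  ]
}}

```text
clock: 16.43
ee_pos: [0.5409, 0.117, 0.0252]
eef_rot: [3.142, 0.0, 0.01]
wrist_force: [-2.6, -0.4, -0.7]
gripper_width: 0.0006
grasp_force: 1.2
```

Request:
{"op": "jog_arm", "data": {
  "rows": [
    [0,0,0,0.0005,0,0,255],
    [0,0,0,0.001,0,0,255],
    [0,0,0,0.0015,0,0,255],
    [0,0,0,0.002,0,0,255]
  ]
}}

```text
clock: 16.77
ee_pos: [0.5425, 0.117, 0.0252]
eef_rot: [3.142, 0.001, 0.01]
wrist_force: [-4.9, 0.6, 0.8]
gripper_width: 0.0005
grasp_force: 2.6
```

Force is rising on the buffers, so I'll go in small steps.

Request:
{"op": "jog_arm", "data": {
  "rows": [
    [0,0,0,0.0005,0,0,255],
    [0,0,0,0.0005,0,0,255]
  ]
}}

```text
clock: 16.93
ee_pos: [0.5429, 0.117, 0.0252]
eef_rot: [3.142, 0.001, 0.01]
wrist_force: [-4.2, -0.4, 0.5]
gripper_width: 0.0005
grasp_force: 2.5
```

Request:
{"op": "jog_arm", "data": {
  "rows": [
    [0,0,0,0.0005,0,0,255],
    [0,0,0,0.0005,0,0,255]
  ]
}}

```text
clock: 17.1
ee_pos: [0.5433, 0.117, 0.0252]
eef_rot: [3.142, 0.001, 0.01]
wrist_force: [-5.3, 0.3, 1.7]
gripper_width: 0.0004
grasp_force: 2.9
```

```bash
python3 -c "from h import *;chk()"
```

```text
wrist board 1046 [[0.5782, 0.0355, 0.0613], [0.5802, 0.1706, 0.0624], [0.5819, 0.2011, 0.0635]]
  strap 2898 [(0.566, np.float64(0.0878)), (0.574, np.float64(0.0869)), (0.581, np.float64(0.0862))]
  strap 39 [(0.566, np.float64(0.086)), (0.574, np.float64(0.0855)), (0.581, np.float64(0.0852))]
side board 48 [[0.5783, 0.1796, 0.0571], [0.5844, 0.1927, 0.0621], [0.6073, 0.2099, 0.0661]]
[0.5434 0.117  0.0253] [3.142e+00 1.000e-03 1.000e-02] [-6.  -0.2  1.5]
```

Still lifted, and the force is about 6 N.

Request:
{"op": "jog_arm", "data": {
  "rows": [
    [0,0,0,0.0005,0,0,255],
    [0,0,0,0.0005,0,0,255]
  ]
}}

```text
clock: 17.42
ee_pos: [0.5437, 0.117, 0.0252]
eef_rot: [3.142, 0.001, 0.01]
wrist_force: [-6.9, 0.5, 2.3]
gripper_width: 0.0008
grasp_force: 3.2
```

Request:
{"op": "jog_arm", "data": {
  "rows": [
    [0,0,0,0.0005,0,0,255],
    [0,0,0,0.0005,0,0,255]
  ]
}}

```text
clock: 17.58
ee_pos: [0.5441, 0.117, 0.0252]
eef_rot: [3.142, 0.002, 0.01]
wrist_force: [-6.9, 0.8, 3.0]
gripper_width: 0.0004
grasp_force: 3.6
```

```bash
python3 -c "from h import *;chk()"
```

```text
wrist board 727 [[0.5789, 0.0355, 0.0615], [0.5805, 0.1715, 0.0625], [0.5819, 0.2012, 0.0635]]
  strap 2789 [(0.566, np.float64(0.0876)), (0.574, np.float64(0.0868)), (0.581, np.float64(0.0862))]
  strap 38 [(0.566, np.float64(0.0871)), (0.574, np.float64(0.0857)), (0.581, np.float64(0.086))]
side board 41 [[0.579, 0.1784, 0.0576], [0.5834, 0.192, 0.0616], [0.6033, 0.2092, 0.0655]]
[0.5441 0.1171 0.0252] [3.142e+00 2.000e-03 1.000e-02] [-6.5  0.5  3. ]
```

Request:
{"op": "jog_arm", "data": {
  "rows": [
    [0,0,0,0.0005,0,0,255],
    [0,0,0,0.0005,0,0,255]
  ]
}}

```text
clock: 17.9
ee_pos: [0.5444, 0.1171, 0.0252]
eef_rot: [3.142, 0.002, 0.01]
wrist_force: [-8.6, 1.1, 4.3]
gripper_width: 0.0006
grasp_force: 3.9
```

Request:
{"op": "jog_arm", "data": {
  "rows": [
    [0,0,0,0.0005,0,0,255],
    [0,0,0,0.0005,0,0,255]
  ]
}}

```text
clock: 18.07
ee_pos: [0.5448, 0.1171, 0.0252]
eef_rot: [3.142, 0.002, 0.01]
wrist_force: [-8.8, 0.4, 4.7]
gripper_width: 0.0005
grasp_force: 4.2
```

```bash
python3 -c "from h import *;chk()"
```

```text
wrist board 406 [[0.5796, 0.0361, 0.0614], [0.5807, 0.1739, 0.0625], [0.5819, 0.2016, 0.0636]]
  strap 2657 [(0.566, np.float64(0.0876)), (0.574, np.float64(0.0868)), (0.581, np.float64(0.0862))]
  strap 38 [(0.566, np.float64(0.0868)), (0.574, np.float64(0.0863)), (0.581, np.float64(0.0849))]
side board 41 [[0.5799, 0.1782, 0.0568], [0.5839, 0.1935, 0.0623], [0.5909, 0.2092, 0.0664]]
[0.5448 0.1171 0.0252] [3.141e+00 2.000e-03 1.000e-02] [-8.6  0.7  3.8]
```

Request:
{"op": "jog_arm", "data": {
  "rows": [
    [0,0,0,0.0005,0,0,255],
    [0,0,0,0.0005,0,0,255]
  ]
}}

```text
clock: 18.38
ee_pos: [0.5452, 0.1171, 0.0252]
eef_rot: [3.141, 0.003, 0.01]
wrist_force: [-8.5, -0.0, 4.7]
gripper_width: 0.0005
grasp_force: 4.5
```

```bash
python3 -c "from h import *;chk()"
```

```text
wrist board 259 [[0.5799, 0.0365, 0.0612], [0.5807, 0.176, 0.0624], [0.5818, 0.202, 0.0635]]
  strap 2608 [(0.566, np.float64(0.0874)), (0.574, np.float64(0.0868)), (0.581, np.float64(0.0861))]
  strap 34 [(0.566, np.float64(0.0844)), (0.574, np.float64(0.0854)), (0.581, np.float64(0.0857))]
side board 41 [[0.5807, 0.1785, 0.0563], [0.5844, 0.1921, 0.0621], [0.6112, 0.2097, 0.0649]]
[0.5452 0.1171 0.0252] [3.141e+00 3.000e-03 1.000e-02] [-7.8  0.7  4.6]
```

Request:
{"op": "jog_arm", "data": {
  "rows": [
    [0,0,0,0.0005,0,0,255],
    [0,0,0,0.0005,0,0,255]
  ]
}}

```text
clock: 18.7
ee_pos: [0.5462, 0.1171, 0.0252]
eef_rot: [-3.142, 0.001, 0.01]
wrist_force: [-5.9, 1.1, 3.8]
gripper_width: 0.0005
grasp_force: 3.4
```

```bash
python3 -c "from h import *;chk()"
```

```text
strap 2610 [(0.566, np.float64(0.0793)), (0.574, np.float64(0.0792)), (0.581, np.float64(0.0791))]
  strap 39 [(0.566, np.float64(0.078)), (0.574, np.float64(0.0774)), (0.581, np.float64(0.0776))]
side board 39 [[0.5814, 0.1784, 0.0573], [0.5851, 0.1952, 0.0619], [0.6132, 0.2097, 0.0652]]
[0.5462 0.1171 0.0252] [-3.142e+00  1.000e-03  1.000e-02] [-6.5  1.   3. ]
```

Click: the strap fell to its rest height (0.079) and the force dropped. I'll back off gently, then rise.

Request:
{"op": "jog_arm", "data": {
  "rows": [
    [0,0,0,-0.001,0,0,255],
    [0,0,0,-0.003,0,0,255],
    [0,0,0,-0.008,0,0,255],
    [0,0,0,-0.02,0,0,255],
    [0,0,0,-0.04,0,0,255]
  ]
}}

```text
clock: 19.27
ee_pos: [0.5078, 0.1166, 0.0256]
eef_rot: [-3.141, -0.003, 0.009]
wrist_force: [0.6, -0.4, 0.0]
gripper_width: 0.0005
grasp_force: 0.0
```

Request:
{"op": "jog_arm", "data": {
  "rows": [
    [0,0,0,-0.03,0,0,255],
    [0,0,0,-0.05,0,-0.02,255],
    [0,0,0,-0.05,0,-0.05,255],
    [0,0,0,-0.05,0,-0.09,255],
    [0,0,0,-0.05,0,-0.12,255]
  ]
}}

```text
clock: 19.68
ee_pos: [0.4568, 0.1162, 0.1478]
eef_rot: [-3.141, -0.002, 0.01]
wrist_force: [1.0, -0.4, -0.1]
gripper_width: 0.0004
grasp_force: 0.0
```

Request:
{"op": "jog_arm", "data": {
  "rows": [
    [0,0,0,0,0,0,255],
    [0,0,0,0,0,0,255],
    [0,0,0,0,0,0,255],
    [0,0,0,0,0,0,255]
  ]
}}

```text
clock: 20.02
ee_pos: [0.4561, 0.116, 0.144]
eef_rot: [3.141, 0.002, 0.01]
wrist_force: [-0.1, -0.1, -0.1]
gripper_width: 0.0006
grasp_force: 0.0
```

```bash
python3 - <<'E'
from h import *
chk()
im,d,p,T=cam("wrist"); cv2.imwrite('pics/w9.png',im)
E
```

```text
wrist board 1017 [[0.5806, 0.0278, 0.0573], [0.5837, 0.1689, 0.0621], [0.5864, 0.204, 0.0639]]
  strap 1029 [(0.566, np.float64(0.0796)), (0.574, np.float64(0.0791)), (0.581, np.float64(0.079))]
  strap 43 [(0.566, np.float64(0.0792)), (0.574, np.float64(0.0785)), (0.581, np.float64(0.0791))]
side board 77 [[0.5813, 0.0291, 0.057], [0.5848, 0.1732, 0.0621], [0.5882, 0.2076, 0.0655]]
  strap 60 [(0.566, np.float64(0.0789)), (0.574, np.float64(0.079)), (0.581, np.float64(0.0786))]
[0.4563 0.116  0.1442] [3.141e+00 2.000e-03 1.000e-02] [-0.5 -0.3  0. ]
```

View pics/w9.png

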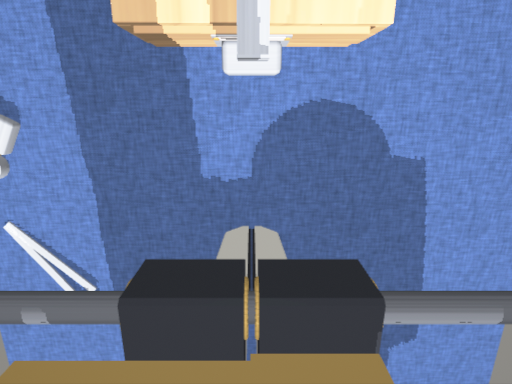

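The view shows the drawer shut, with the catch strap down in front of its board at (250,50). The robot is clear of everything, so I'll hand the job in.

```bash
python3 -c "from plant import env;print(env.finish_job())"
```

```text
the job is handed in; nothing more can be done
None
```

The tall box was set upright in the empty cell, the drawer was pushed until the catch clicked down in front of it (about 9 N at most), and the job is handed in; no verdict was returned.

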